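Hold a specimen case lid at its balance point for refitting its stay

ROBOT

A 7-joint arm with a two-finger parallel gripper is mounted at the origin on the work surface. World frame = base frame: x ahead of the robot, y to its left, z up, the work surface at z = 0. Lengths are in m, angles in rad, forces in N, time in s.
With the tool pointing down it reaches from about 0.425 to 0.925 m from the base axis. Payload 6.8 kg.
Tool frame: the origin (TCP) lies midway between the tips of the shut fingers; the grasp point (between the pads) lies 19 mm behind it; z points along the fingers, y is the line along which they close (so a half turn about z gives the same grasp; the last joint's range is limited). The gripper opens to 85 mm and grips with 20 to 120 N. Pads are 22 mm wide; open, the fingers measure 114 mm over their backs; the gripper's body (76 mm by 85 mm) begins 54 mm behind the grasp point. The pads swing forward as they close: fully open they stand 13 mm farther back than shut.
Start: joints at [1.018, 0.477, 0.022, 1.555, -0.011, 1.109, -0.083], TCP at [0.29, -0.609, 0.194] pointing down, gripper open.
Joint ranges: [-2.96, 2.96], [-0.34, 2.1], [-1.41, 1.46], [0.24, 2.44], [-1.37, 4.51], [0.17, 1.92], [-2.96, 2.96]. Speed limits (rad/s): [2.39, 2.39, 3.14, 3.14, 3.14, 3.14, 3.14].

INTERFACE

Orientations are given as a rotation vector (axis times angle).
In Python, from bench import r gives the robot as it stands. The module is installed in compiled form; this text tells all that it offers.
- The arm moves only by the tool apply_moves, never from a script. Its argument "rows" is a list of rows, each a list of 6 numbers: the shift along the tool's x, y, z scaled (see below), then the turn, a rotation vector about the tool's x, y, z scaled (see below). A call has 1 to 5 rows; each row is the pose to reach, as a shift and turn from the pose commanded when the call began, along the tool's axes at that moment; what a row does not reach only later rows make up. The controller multiplies each number of a shift by 0.25 m and each number of a turn by 90 degrees. A row lasts 1/8 s, in which the tool goes at most 62.5 mm and 10.7 degrees, less where a joint would pass 70% of its speed; a pose out of reach is approached as far as the arm can. A call with a number of a shift or a turn outside -1 to 1 is refused whole. A call with a gripper value outside its range is refused whole. "claw" is the opening, from 0 (shut) to 1 (fully open), set as the call begins (left out, the last holds). The fingers move at their own pace and stop on an object; "newtons" is the grip in N (left out, the last holds). Time passes only in rows, so rows that repeat a pose let the fingers close. It gives the time, the measured TCP pose, the force, the opening and the grip force at its end, in the units of the state.
- r.get_obs(): the state, without advancing time (a new reading comes with each control period).
- r.grab_frame(name): name is "scene" or "top" or "wrist"; returns a dict with "pixels" (480x640x3 uint8, red, green, blue), "intrinsics" (3x3 intrinsics, pixels), "dist" ([k1, k2, p1, p2, k3] as OpenCV has them; the pictures are not rectified), "eye" and "attitude" of the camera in the world. Camera axes: x right, y up, looking along -z (the intrinsics and any distortion apply to the point x, -y, -z); pixel columns grow to the right and rows downward; lengths in m; the calibration is good to about 2 mm. A picture is of the moment at which its call begins. There is no depth.
- r.hand_in(): hands the job in; it is judged then, once.
Trained networks look in a picture, given as the dict that the camera call returned (one of the last four; its "shot" number tells which), for a name from the list of things; names that differ only in an ending like _2 or _b are one class to them, and where a whole thing is asked for, a point or a joint stands for the part that bears it (a point fixed in the world has none). Each returns a list of dicts, best first, with "conf" (0 to 1); they miss things now and then, are a little off and sometimes report something else, mostly with a low value. They report only what shows in the picture. A call takes as long as a camera call.
- r.search_frame(picture, thing): "rect" ([left, top, width, height] in pixels, round what is visible of it).
- r.outline_of(picture, thing): "pixels" (480x640 bool, what is visible of it) and "rect" ([left, top, width, height] in pixels, round what is visible of it).
- r.landmark_of(picture, thing): "point" ([column, row] in pixels: a listed point, or the origin of a listed thing).
The state is a dict: "clock": time; "joints": joint angles; "qvel": joint speeds; "tau": joint torques, N m; "tcp_pos": TCP position; "orientation": TCP orientation; "contact_force": force on the tool from outside, world axes, zero at the start; "moment": the same for the moment, N m; "grip_width": finger opening in m; "gripper_force": force on a finger pad.
Only numpy, scipy, OpenCV 4.12 (cv2) and the standard library are available. Lean on these libraries where they do the work, as an engineer would, in place of code of your own. Each camera call takes 0.05 s, during which the arm holds its last target. There are 200 camera calls.

TASK

The glazed specimen case has been loaded and its lid stay is off, to be screwed back on. Push the case's drawer fully home, then raise the lid to its balance point, where its weight stands straight over the hinge and it would fall neither way, and finish there, still gripping it and keeping it still, so that a colleague can fit the stay. Do not let the lid drop or go over backwards, and leave the loose things on the bench alone.

Things in the scene. Friction and masses are not known exactly. Their poses are not given: they have to be found in the camera images.
- case: Plywood case fixed on the bench, 340 mm wide: a drawer plinth 230 deep, 60 high; on it, set back 30 from its front, a compartment 200 deep, rim 95 mm above the bench, shut by a framed clear lid. Origin: on the bench under the compartment's middle (130 mm behind the plinth's front). -x points out of its front, which looks to the robot's right (world -y) within 20 degrees; +y along its width, z up.
- drawer (a joint): How far the drawer is out, in m: 0 is fully home, at its stop; it starts about 0.05 to 0.10 out and slides level along the case's -x. About 2 N of friction; it stays where it is left. Its front board is 340 wide x 46 mm high (7 to 53 mm above the bench), 12 mm thick and overlaps the plinth's front.
- knob_left (a point): Centre of the outer face of the drawer's left knob (at +y of the case), a steel knob 22 mm in diameter standing 26 mm out from the drawer front, 115 mm to the side of the drawer's middle, 31 mm above the bench. With the drawer home the knob's face stands 38 mm in front of the plinth's front and 68 mm in front of the lid's front. Axes as the case's.
- knob_right (a point): The same for the drawer's right knob (at -y of the case), 115 mm to the other side of the middle.
- lid (a joint): Opening angle of the lid, in rad: 0 shut (as it starts), growing as its front rises; at 1.57 its frame stands upright. It weighs about 0.6 to 0.95 kg and swings freely: let go, it falls shut below the balance point and over backwards beyond it (no stop before 2.6). It balances at 1.35 rad, about 13 degrees short of upright, as the deep frame's weight lies above the pin's level when shut.
- lid_hinge (a point): Middle of the hinge pin, on the case's rear upper edge, 97 mm above the bench and 104 mm behind the case's origin. The pin is level, along the case's y. Axes as the case's.
- lid_handle (a point): Middle of the bar of the lid's bow handle: a round steel bar 9 mm thick, 84 mm long, parallel to the hinge pin, on a leg at each end, 40 mm in front of the lid's front. Lid shut: bar level, 119 mm above the bench, 244 mm in front of and 22 mm above the pin; it turns about the pin with the lid (about 0.34 m above the bench at the balance point). Axes: the lid's, as the case's when shut.
- lid_cg (a point): Centre of gravity of the lid: with the lid shut 118 mm in front of and 27 mm above the hinge pin. At the balance point it stands straight over the pin. The lid is a plywood frame 340 wide x 200 deep x 46 mm high with 18 mm rails and a 3 mm clear pane; shut, its top is 143 mm above the bench.
- stay: The lid stay: a slotted steel strap 165 x 16 x 3 mm lying loose on the bench in front of the case. Origin: centre of its underside. To be left alone.
- screwdriver: A screwdriver 190 mm long with a black handle, loose on the bench in front of the case. To be left alone.
- nodule: A grey rock nodule with a small ammonite on top, 92 mm across and about 40 mm high, loose on the bench behind the case. Origin: centre of its underside. To be left alone.
- jar: An amber glass jar with a black cap, 52 mm in diameter and 75 mm high, loose on the bench in front of the case, farther from the robot. Origin: centre of its underside. To be left alone.

How it is judged:
On the way:
1. the drawer is pushed fully home (within 4 mm) while the lid is still down (value of joint drawer below 0.004 m and value of joint lid below 0.1 rad), for 0.2 s.
At the end, for the whole second after the job is handed in: the lid stands at its balance point (1.35 rad, within 0.08 rad), still (under 0.08 rad/s), gripped in the fingers (over 2 N), and the drawer is home within 4 mm (value of joint lid between 1.27 and 1.43 rad and velocity of joint lid between -0.08 and 0.08 rad/s and contact force between the fingers and lid above 2 N and value of joint drawer below 0.004 m); the arm keeps its last pose, push and grip.
It fails at once if the lid goes over backwards (beyond 1.7 rad) (value of joint lid above 1.7 rad).
It fails at once if the lid drops (closing faster than 4 rad/s) (velocity of joint lid below -4 rad/s).
It fails at once if a loose thing on the bench is moved more than 30 mm (distance of any of stay, screwdriver, nodule, jar from where it was at the start of the episode above 0.03 m).
It also fails if it takes over 51 s, if anything falls off the work surface, if the arm or the gripper's body presses on something with over 40 N, if the wrist force passes 120 N, or if a joint passes its speed limit or range.

## Working session

There is one attempt and no reset: what is moved stays moved. The work goes in short steps, Python scripts to look and compute and a tool call to move; the robot and the scene stay as the last step left them, time stands still between calls to the robot, and variables do not carry over. Pictures are saved under pics/ and viewed, at most 13 in all, crops included, and the job is handed in when it is done.

Besides the shell and the picture viewer there is one more tool, called after "Request:" as a command line: name --pt "numbers of a row" for each row, then --argument value for the rest. apply_moves: Moves the arm, as the interface text tells. Its arguments: {"type":"object","properties":{"rows":{"type":"array","items":{"type":"array","items":{"type":"number"}}},"claw":{"type":"number"},"newtons":{"type":"number"}},"required":["rows"]}

```bash
mkdir -p pics
cat > h.py <<'E'
import numpy as np, cv2
from scipy.spatial.transform import Rotation as R
from bench import r
def att(f):
    a=np.array(f['attitude'],float)
    return a if a.shape==(3,3) else R.from_rotvec(a).as_matrix() if a.size==3 else R.from_quat(a).as_matrix()
def ray(f,px):
    u=cv2.undistortPoints(np.array([[px]],float),np.array(f['intrinsics'],float),np.array(f['dist'],float))[0,0]
    return np.array(f['eye']),att(f)@np.array([u[0],-u[1],-1.0])
def atz(f,px,z):
    e,d=ray(f,px); return e+d*(z-e[2])/d[2]
def proj(f,P):
    c=(np.atleast_2d(P)-f['eye'])@att(f); c=c*[1,-1,-1]
    return cv2.projectPoints(c,np.zeros(3),np.zeros(3),np.array(f['intrinsics'],float),np.array(f['dist'],float))[0][:,0]
def save(f,n): cv2.imwrite('pics/'+n+'.png',f['pixels'][:,:,::-1])
E
python3 - <<'E'
from h import *
np.set_printoptions(precision=4,suppress=True)
print(r.get_obs())
H=dict(knob_left=.031,knob_right=.031,lid_hinge=.097,lid_handle=.119,lid_cg=.124,stay=0,screwdriver=.01,nodule=0,jar=0,case=0)
for c in ['scene','top','wrist']:
    f=r.grab_frame(c); save(f,c+'0'); print(c,f['eye'],f['attitude'],f['intrinsics'])
    for k,z in H.items():
        for d in r.landmark_of(f,k)[:1]: print(k,d['conf'],d['point'],atz(f,d['point'],z))
E
```

```text
{'clock': 0.0, 'joints': array([ 1.0179,  0.4778,  0.0223,  1.5565, -0.0115,  1.1093, -0.0831]), 'qvel': array([ 0.    ,  0.0009, -0.0005,  0.0016,  0.0009,  0.0004, -0.0004]), 'tau': array([  0.0002, -59.6451,   1.6078, -28.1195,   0.0124,   0.0094,
         0.    ]), 'tcp_pos': array([ 0.2901, -0.6087,  0.1929]), 'orientation': array([-3.0625, -0.6926,  0.0008]), 'contact_force': array([0.1493, 0.7228, 0.4411]), 'moment': array([-0.0162,  0.011 , -0.0077]), 'gripper_force': 0.0, 'grip_width': 0.08525376209847675}
scene [1.4366 0.3003 0.7059] [0.6712 0.9265 1.7282] [[446.8994   0.     312.7229]
 [  0.     446.8994 235.939 ]
 [  0.       0.       1.    ]]
knob_left 0.96 [299.5, 231.8] [ 0.4553 -0.071   0.031 ]
knob_right 0.73 [256.6, 276.2] [ 0.6765 -0.0995  0.031 ]
lid_hinge 0.65 [415.6, 260.2] [0.5745 0.26   0.097 ]
lid_handle 0.59 [317.4, 234.9] [0.5817 0.0226 0.119 ]
lid_cg 0.67 [365.6, 242.5] [0.5818 0.1409 0.124 ]
stay 0.68 [221.8, 215.8] [ 0.4055 -0.3465  0.    ]
screwdriver 0.74 [177.2, 240.7] [ 0.5837 -0.3897  0.01  ]
nodule 0.82 [482.2, 296.5] [0.5327 0.4304 0.    ]
jar 0.67 [171.9, 273.0] [ 0.7041 -0.3287  0.    ]
top [0.3332 0.0091 1.1276] [ 0.1928 -0.1861 -1.5164] [[468.9125   0.     323.6381]
 [  0.     468.9125 245.0213]
 [  0.       0.       1.    ]]
knob_left 0.61 [361.7, 313.7] [ 0.4445 -0.0758  0.031 ]
knob_right 0.77 [373.7, 214.6] [ 0.687  -0.0988  0.031 ]
lid_handle 0.79 [324.7, 249.6] [0.5726 0.0164 0.119 ]
lid_cg 0.92 [270.3, 246.0] [0.574  0.1365 0.124 ]
stay 0.83 [471.3, 335.9] [ 0.4075 -0.3383  0.    ]
screwdriver 0.76 [499.8, 270.9] [ 0.5651 -0.4088  0.01  ]
nodule 0.76 [155.6, 264.8] [0.5434 0.4293 0.    ]
jar 0.55 [461.6, 216.6] [ 0.702  -0.3227 -0.    ]
case 0.84 [268.6, 259.6] [0.5692 0.1539 0.    ]
wrist [ 0.353  -0.5778  0.373 ] [-0.2509  0.1578 -1.1197] [[398.0452   0.     321.7899]
 [  0.     398.0452 241.3299]
 [  0.       0.       1.    ]]
```

View pics/scene0.png

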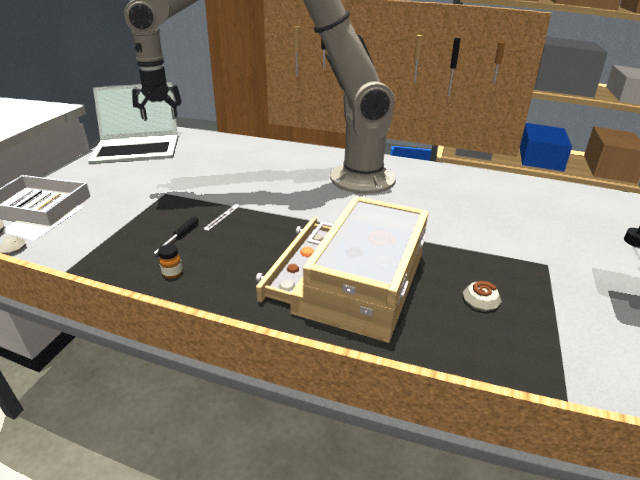

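View pics/top0.png

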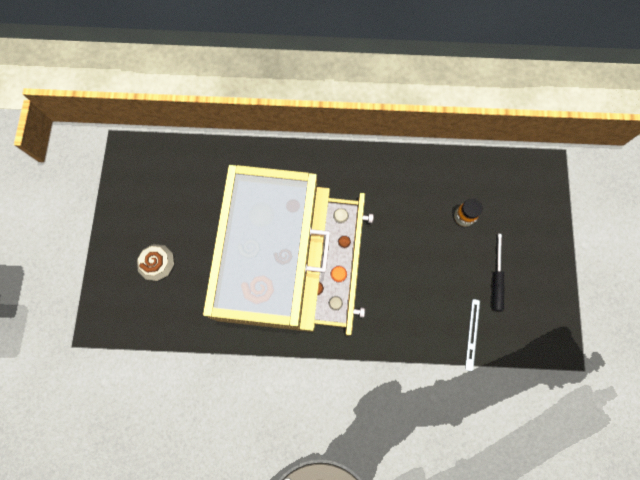

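The scene view shows the case with its drawer out, knobs near (299,231) and (257,276), and the handle near (317,235). The top view shows the bar near (327,250), lid corners at (232,167), (315,175), (300,324) and (207,316), and the stay, screwdriver and jar well to the right. Next I fit the case pose to both views.

```bash
cat > fit.py <<'E'
from h import *
from scipy.optimize import least_squares
np.set_printoptions(precision=4,suppress=True)
loc=lambda d:dict(knob_left=[-.168-d,.115,.031],knob_right=[-.168-d,-.115,.031],lid_hinge=[.104,0,.097],lid_handle=[-.14,0,.119],lid_cg=[-.014,0,.124])
def W(p,L): 
    c,s=np.cos(p[2]),np.sin(p[2]); return np.array([p[0]+c*L[0]-s*L[1],p[1]+s*L[0]+c*L[1],L[2]])
obs=[]
for c in ['scene','top']:
    f=r.grab_frame(c)
    for k in loc(0):
        for d in r.landmark_of(f,k)[:1]:
            if d['conf']>.5: obs.append((f,c+k,(lambda p,k=k:W(p,loc(p[3])[k])),d['point']))
    if c=='top':
        for px,l in [((232,167),(.1,-.17)),((315,175),(-.1,-.17)),((300,324),(-.1,.17)),((207,316),(.1,.17))]:
            obs.append((f,'corner',(lambda p,l=l:W(p,[l[0],l[1],.143])),px))
F=lambda p:np.concatenate([proj(f,g(p))[0]-px for f,n,g,px in obs])
s=least_squares(F,[.58,.16,1.46,.07],loss='soft_l1',f_scale=2)
print(s.x); 
for o,e in zip(obs,F(s.x).reshape(-1,2)): print(o[1],e)
for k,l in loc(s.x[3]).items(): print(k,W(s.x,l))
E
python3 fit.py
```

```text
[0.5773 0.1502 1.509  0.0669]
sceneknob_left [-0.839  -0.7268]
sceneknob_right [-0.0136  2.9657]
scenelid_hinge [-0.5978  0.3329]
scenelid_handle [-0.3553  0.717 ]
scenelid_cg [ 0.4546 -3.7945]
topknob_left [ 0.5326 -0.7078]
topknob_right [-0.7967 -0.6431]
toplid_handle [-0.3648  4.3493]
toplid_cg [2.7232 0.7245]
corner [-2.3252 -2.0631]
corner [ 2.734  -1.0905]
corner [-0.4114  2.165 ]
corner [-2.7218 -0.2816]
knob_left [ 0.448  -0.0772  0.031 ]
knob_right [ 0.6776 -0.0914  0.031 ]
lid_hinge [0.5837 0.254  0.097 ]
lid_handle [0.5686 0.0104 0.119 ]
lid_cg [0.5764 0.1362 0.124 ]
```

```bash
cat > t.py <<'E'
from h import *
import sys
np.set_printoptions(precision=3,suppress=True)
PSI=1.495
def Rt(th,psi=PSI):
    xc=np.array([np.cos(psi),np.sin(psi),0]); th=np.radians(th)
    z=np.cos(th)*xc-np.sin(th)*np.array([0,0,1]); x=np.array([xc[1],-xc[0],0])
    return np.array([x,np.cross(z,x),z]).T
def go(p,th):
    o=r.get_obs(); A=R.from_rotvec(o['orientation']).as_matrix()
    s=A.T@(np.array(p)-o['tcp_pos']); w=R.from_matrix(A.T@Rt(th)).as_rotvec()
    print('row',np.r_[s/.25,w/(np.pi/2)],'rows needed',np.linalg.norm(s)/.0625,np.degrees(np.linalg.norm(w))/10.7)
def th():
    A=R.from_rotvec(r.get_obs()['orientation']).as_matrix(); return np.degrees(np.arcsin(-A[2,2]))
if __name__=='__main__':
    o=r.get_obs(); print(o['clock'],o['tcp_pos'],th(),o['joints'],o['contact_force'],o['gripper_force'])
    v=[float(a) for a in sys.argv[1:]]; go(v[:3],v[3])
E
python3 t.py .55 -.24 .16 45
```

```text
2.25 [ 0.29  -0.609  0.194] 89.99574838228504 [ 1.018  0.477  0.022  1.555 -0.012  1.109 -0.083] [-0.451 -0.614 -0.049] 0.0
row [ 1.573 -0.887  0.136  0.488  0.13   0.314] rows needed 7.242382975076693 5.005305153718461
```

Request:
apply_moves --pt "0.2 -0.1 0.0 0.08 0.02 0.05" --pt "0.4 -0.22 0.0 0.16 0.04 0.1" --pt "0.6 -0.33 0.0 0.24 0.065 0.16" --pt "0.8 -0.45 0.0 0.32 0.085 0.21" --pt "1.0 -0.56 0.0 0.4 0.1 0.26" --claw 0 --newtons 50

```text
clock: 2.88
tcp_pos: [0.4571, -0.3743, 0.1943]
orientation: [-2.495, -0.024, -0.019]
contact_force: [0.5, 0.1, -0.1]
grip_width: -0.0001
gripper_force: 0.0
```

```bash
python3 t.py .565 -.2 .12 45
```

```text
2.875 [ 0.457 -0.374  0.194] 52.97829811619381 [ 0.859  0.66  -0.039  1.417 -0.405  1.563 -0.622] [ 0.493  0.126 -0.103] 0.0
row [ 0.434 -0.369  0.661  0.088  0.028  0.05 ] rows needed 3.489339680956706 0.8856412804129303
```

Request:
apply_moves --pt "0.14 -0.12 0.2 0.03 0.01 0.02" --pt "0.28 -0.24 0.42 0.06 0.02 0.03" --pt "0.43 -0.37 0.64 0.09 0.03 0.05" --pt "0.43 -0.37 0.66 0.09 0.03 0.05" --pt "0.43 -0.37 0.66 0.09 0.03 0.05"

```text
clock: 3.5
tcp_pos: [0.5627, -0.1974, 0.1188]
orientation: [-2.352, 0.081, -0.038]
contact_force: [-0.8, -0.6, -0.2]
grip_width: 0.0
gripper_force: 0.0
```

```bash
python3 t.py .565 -.13 .032 42
python3 - <<'E'
from h import *
f=r.grab_frame('wrist');save(f,'w1')
for k,z in dict(knob_left=.031,knob_right=.031,lid_hinge=.097,lid_handle=.119,lid_cg=.124).items():
    for d in r.landmark_of(f,k)[:1]: print(k,d['conf'],d['point'],atz(f,d['point'],z))
E
```

```text
3.5 [ 0.563 -0.197  0.119] 44.844792082183766 [ 0.702  0.724 -0.139  1.582 -0.598  1.326 -0.766] [-0.776 -0.62  -0.185] 0.0
row [-0.011  0.056  0.436  0.032  0.001  0.004] rows needed 1.7590620332725675 0.26785474960729544
knob_right 0.59 [302.8, 75.1] [ 0.67680891 -0.09648507  0.031     ]
lid_handle 0.79 [146.6, 222.0] [0.56961528 0.01299586 0.119     ]
```

View pics/w1.png

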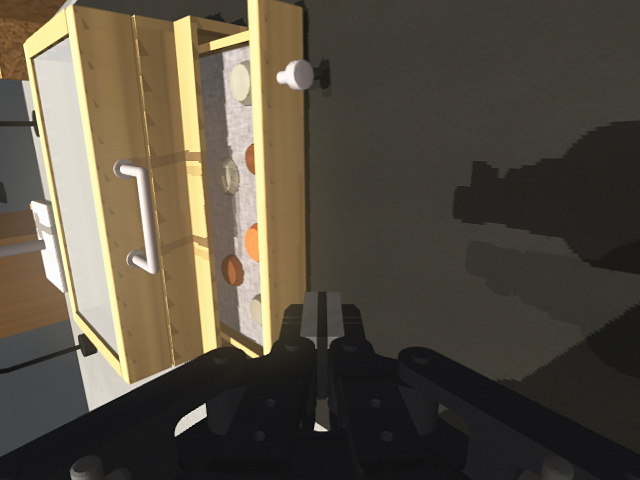

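The wrist view shows the handle bar centred near (148,222) and the right knob at (300,75), which agrees with the fit. Next I lower the tool and push the drawer.

Request:
apply_moves --pt "0.0 0.03 0.2 0.015 0 0" --pt "0.0 0.056 0.43 0.03 0 0.0" --pt "0.0 0.056 0.436 0.03 0 0.0" --pt "0.0 0.056 0.436 0.03 0 0.0"

```text
clock: 4.3
tcp_pos: [0.5681, -0.1353, 0.0329]
orientation: [-2.309, 0.086, -0.045]
contact_force: [1.0, -1.2, 0.1]
grip_width: -0.0001
gripper_force: 0.0
```

```bash
python3 t.py .571 -.05 .032 42;python3 t.py .574 -.0 .032 42
```

```text
4.3 [ 0.568 -0.135  0.033] 42.36844787142534 [ 0.673  0.824 -0.186  1.676 -0.662  1.158 -0.693] [ 0.986 -1.18   0.062] 0.0
row [-0.014 -0.227  0.255  0.004 -0.002  0.002] rows needed 1.3664657953740338 0.043585532180002
4.3 [ 0.568 -0.135  0.033] 42.36844787142534 [ 0.673  0.824 -0.186  1.676 -0.662  1.158 -0.693] [ 0.986 -1.18   0.062] 0.0
row [-0.018 -0.362  0.403  0.004 -0.002  0.002] rows needed 2.167705790128648 0.043585532180002
```

Request:
apply_moves --pt "0.0 -0.08 0.09 0 0 0" --pt "0.0 -0.14 0.155 0 0 0.0" --pt "0.0 -0.2 0.22 0 0 0.0" --pt "0.0 -0.25 0.28 0 0 0.0" --pt "0.0 -0.28 0.31 0 0 0.0"

```text
clock: 4.92
tcp_pos: [0.5755, -0.0286, 0.0322]
orientation: [-2.308, 0.083, -0.043]
contact_force: [-1.4, -2.6, 1.0]
grip_width: -0.0001
gripper_force: 1.3
```

Request:
apply_moves --pt "0.0 -0.02 0.022 0 0 0" --pt "0.0 -0.04 0.044 0 0 0.0" --pt "0.0 -0.055 0.06 0 0 0.0" --pt "0.0 -0.055 0.06 0 0 0.0"

```text
clock: 5.42
tcp_pos: [0.5773, -0.0089, 0.0321]
orientation: [-2.308, 0.084, -0.043]
contact_force: [-0.6, -0.5, -0.4]
grip_width: 0.0002
gripper_force: 0.0
```

Request:
apply_moves --pt "0.0 -0.014 0.015 0 0 0" --pt "0.0 -0.028 0.03 0 0 0.0" --pt "0.0 -0.028 0.03 0 0 0.0"

```text
clock: 5.8
tcp_pos: [0.5781, 0.0016, 0.0324]
orientation: [-2.308, 0.084, -0.043]
contact_force: [-0.6, -0.2, -0.1]
grip_width: -0.0001
gripper_force: 0.0
```

Request:
apply_moves --pt "0.0 -0.01 0.011 0 0 0" --pt "0.0 -0.02 0.022 0 0 0.0" --pt "0.0 -0.02 0.022 0 0 0.0"

```text
clock: 6.18
tcp_pos: [0.5784, 0.0088, 0.0324]
orientation: [-2.308, 0.084, -0.043]
contact_force: [0.4, -0.0, 0.6]
grip_width: 0.0001
gripper_force: 0.1
```

```bash
python3 fit.py; python3 t.py .58 0 .03 42
python3 - <<'E'
from h import *
f=r.grab_frame('top');cv2.imwrite('pics/top1.png',cv2.resize(f['pixels'][140:350,190:400,::-1],None,fx=2.8,fy=2.8,interpolation=2))
E
```

```text
[0.5758 0.1518 1.5126 0.0259]
sceneknob_left [-0.9803  2.3396]
sceneknob_right [-0.1233  1.3093]
scenelid_hinge [-1.689   0.5225]
scenelid_handle [0.1714 1.9345]
scenelid_cg [-2.3514 -1.5836]
topknob_left [0.5926 0.6952]
topknob_right [-0.9151 -1.2269]
toplid_handle [1.0173 2.0358]
toplid_cg [-0.4353  0.11  ]
corner [-3.3765 -1.3737]
corner [ 1.7474 -0.6936]
corner [-0.8957  2.6952]
corner [-3.2881  0.5915]
knob_left [ 0.4498 -0.0351  0.031 ]
knob_right [ 0.6794 -0.0485  0.031 ]
lid_hinge [0.5819 0.2556 0.097 ]
lid_handle [0.5677 0.012  0.119 ]
lid_cg [0.575  0.1378 0.124 ]
6.775 [0.578 0.008 0.032] 42.306594765787715 [ 0.543  0.767 -0.28   1.836 -0.775  0.957 -0.738] [ 0.93  -0.861  0.   ] 0.0
row [ 0.009  0.028 -0.018  0.003 -0.002  0.002] rows needed 0.13785532593851602 0.03685705800221202
```

View pics/top1.png

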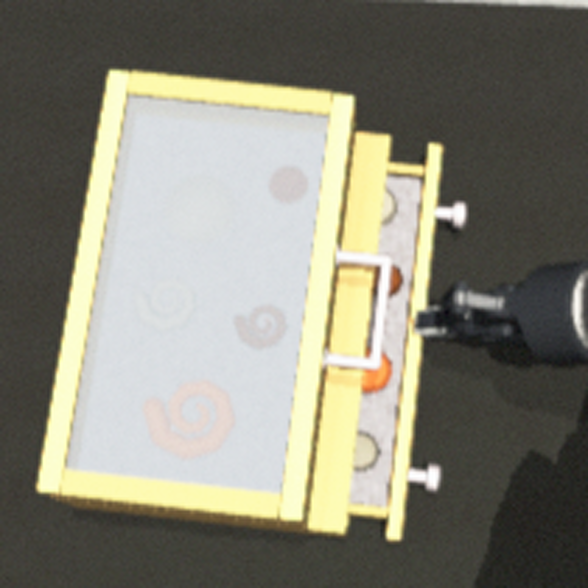

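Run:
```python
from h import *
f=r.grab_frame('top');o=r.get_obs();p=o['tcp_pos'];A=R.from_rotvec(o['orientation']).as_matrix()
g=lambda q:(proj(f,q)-[190,140])*2.8
print(g(p),g(p-A[:,2]*.1),g(p-A[:,1]*.0145),atz(f,(340,254),.053))
f=r.grab_frame('scene');print(proj(f,p),proj(f,p-A[:,2]*.1))
q=proj(f,p)[0].astype(int)
cv2.imwrite('pics/sc1.png',cv2.resize(f['pixels'][q[1]-80:q[1]+80,q[0]-100:q[0]+100,::-1],None,fx=4,fy=4,interpolation=2))
```

```text
[[386.78509322 324.06259524]] [[479.05367627 317.01180419]] [[375.47023366 319.98600244]] [ 0.57928957 -0.0194693   0.053     ]
[[311.89695317 261.9589064 ]] [[284.93569836 233.0289543 ]]
```

View pics/sc1.png

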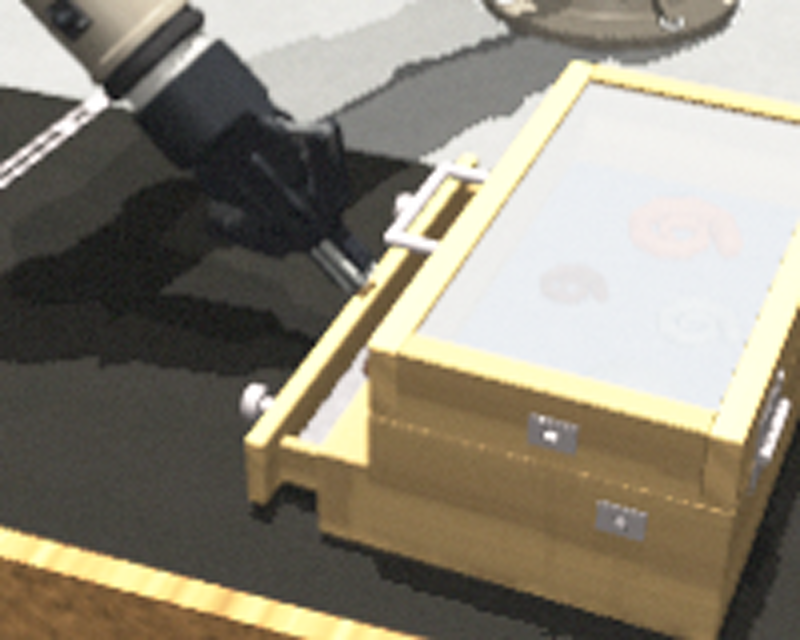

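The fingertips are poking through the top of the drawer board, and the drawer is still about 26 mm out. I'll retract and push again with a steeper tool, a lower tip and slower steps.

Request:
apply_moves --pt "0.0 0 -0.12 0 0 0" --pt "0.0 0 -0.3 0 0 0.0" --pt "0.0 0 -0.36 -0.1 0 0.0" --pt "0.0 0 -0.36 -0.2 0 0.0" --pt "0.0 0 -0.36 -0.2 0 0.0"

```text
clock: 7.55
tcp_pos: [0.5746, -0.054, 0.0956]
orientation: [-2.622, 0.087, -0.035]
contact_force: [-0.0, -0.3, -0.7]
grip_width: -0.0003
gripper_force: 0.0
```

```bash
python3 t.py .567 -.065 .017 60; python3 fit.py | head -1
```

```text
7.55 [ 0.575 -0.054  0.096] 60.301322146163216 [ 0.4    0.539 -0.141  1.834 -0.544  0.954 -1.002] [-0.007 -0.287 -0.657] 0.0
row [-0.03   0.195  0.25   0.003 -0.003  0.007] rows needed 1.2757442268669632 0.0679601208367013
[0.5767 0.1523 1.5228 0.0252]
```

Request:
apply_moves --pt "-0.015 0.1 0.12 0 0 0" --pt "-0.03 0.195 0.25 0 0 0.0" --pt "-0.03 0.195 0.25 0 0 0.0"

```text
clock: 8.52
tcp_pos: [0.5626, -0.0688, 0.012]
orientation: [-2.62, 0.1, -0.024]
contact_force: [-0.7, -0.3, 0.6]
grip_width: 0.0002
gripper_force: 0.0
```

Request:
apply_moves --pt "0 -0.035 0.02 0 0 0" --pt "0 -0.07 0.04 0 0 0.0" --pt "0 -0.085 0.049 0 0 0.0" --pt "0 -0.1 0.058 0 0 0.0"

```text
clock: 9.02
tcp_pos: [0.5678, -0.0397, 0.0148]
orientation: [-2.622, 0.096, -0.033]
contact_force: [-0.2, 1.1, 0.5]
grip_width: -0.0003
gripper_force: 0.0
```

Request:
apply_moves --pt "0 -0.014 0.008 0 0 0" --pt "0 -0.028 0.016 0 0 0.0" --pt "0 -0.042 0.024 0 0 0.0"

```text
clock: 9.4
tcp_pos: [0.5682, -0.028, 0.0141]
orientation: [-2.622, 0.097, -0.032]
contact_force: [0.3, 0.2, 0.1]
grip_width: -0.0001
gripper_force: 0.0
```

```bash
python3 t.py .567 -.065 .017 60; python3 fit.py | head -1
```

```text
9.4 [ 0.568 -0.028  0.014] 60.30737417571738 [ 0.387  0.645 -0.175  1.898 -0.591  0.787 -0.942] [0.327 0.226 0.103] 0.0
row [ 0.006  0.123 -0.083  0.003 -0.002  0.002] rows needed 0.5949231652511743 0.03638050719383147
[0.5776 0.1538 1.5197 0.0299]
```

Request:
apply_moves --pt "0 -0.014 0.008 0 0 0" --pt "0 -0.028 0.016 0 0 0.0" --pt "0 -0.042 0.024 0 0 0.0"

```text
clock: 10.38
tcp_pos: [0.5692, -0.0155, 0.0142]
orientation: [-2.622, 0.097, -0.032]
contact_force: [0.4, 0.8, 0.2]
grip_width: 0.0003
gripper_force: 0.0
```

Request:
apply_moves --pt "0 -0.014 0.008 0 0 0" --pt "0 -0.028 0.016 0 0 0.0"

```text
clock: 10.62
tcp_pos: [0.5698, -0.0081, 0.0141]
orientation: [-2.622, 0.097, -0.032]
contact_force: [-1.3, -2.0, 0.8]
grip_width: -0.0
gripper_force: 1.2
```

```bash
python3 fit.py | grep -v corner
python3 - <<'E'
from h import *
f=r.grab_frame('top');
o=r.get_obs();print((proj(f,o['tcp_pos'])-[190,140])*2.8)
a=cv2.resize(f['pixels'][180:330,270:400,::-1],None,fx=3,fy=3,interpolation=2)
f=r.grab_frame('scene');print(proj(f,o['tcp_pos']))
b=cv2.resize(f['pixels'][190:310,230:350,::-1],(450,450),interpolation=2)
cv2.imwrite('pics/c2.png',np.hstack([a,b])[:, :800])
E
```

```text
[0.5766 0.1527 1.5096 0.0277]
sceneknob_left [-0.8654  2.5328]
sceneknob_right [-0.6962  4.8286]
scenelid_hinge [-3.178  -1.9285]
scenelid_handle [-1.7197  1.6852]
scenelid_cg [-1.4513 -1.4395]
topknob_left [ 0.9073 -0.4556]
topknob_right [-1.9316  0.9555]
toplid_handle [-1.0936  2.3453]
toplid_cg [0.3813 0.3552]
knob_left [ 0.4499 -0.0356  0.031 ]
knob_right [ 0.6795 -0.0497  0.031 ]
lid_hinge [0.583  0.2565 0.097 ]
lid_handle [0.5681 0.0129 0.119 ]
lid_cg [0.5758 0.1387 0.124 ]
[[404.80555221 339.27791234]]
[[307.00106875 264.46515234]]
```

View pics/c2.png

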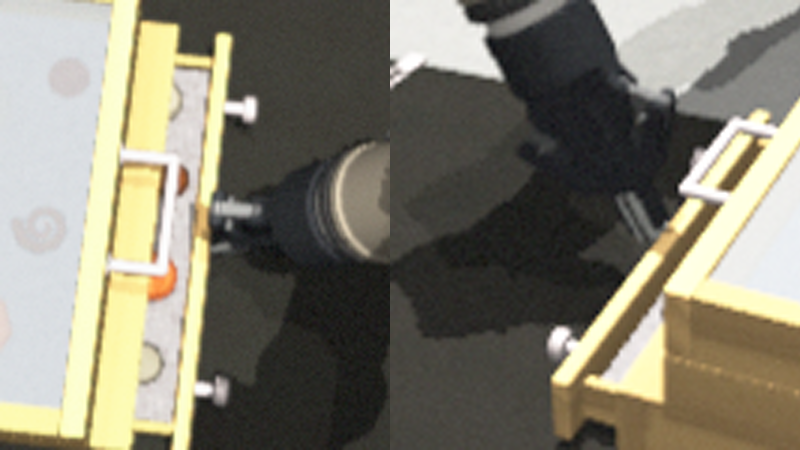

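Contact now reads about 2 N, which matches the drawer's friction, so I keep pushing until the stop raises the force.

Request:
apply_moves --pt "0 -0.014 0.008 0 0 0" --pt "0 -0.028 0.016 0 0 0.0" --pt "0 -0.042 0.024 0 0 0.0"

```text
clock: 11.7
tcp_pos: [0.5706, 0.0041, 0.014]
orientation: [-2.622, 0.097, -0.032]
contact_force: [-0.5, -2.9, 0.2]
grip_width: -0.0001
gripper_force: 1.0
```

Request:
apply_moves --pt "0 -0.014 0.008 0 0 0" --pt "0 -0.028 0.016 0 0 0.0"

```text
clock: 11.95
tcp_pos: [0.5712, 0.0124, 0.0141]
orientation: [-2.622, 0.097, -0.031]
contact_force: [-0.7, -2.2, 0.2]
grip_width: 0.0003
gripper_force: 1.0
```

```bash
python3 fit.py | head -1;python3 t.py .567 -.065 .017 60
```

```text
[0.5761 0.1525 1.5135 0.0093]
12.55 [0.571 0.012 0.014] 60.30109144402472 [ 0.336  0.635 -0.196  1.921 -0.613  0.744 -0.983] [-0.709  0.401  0.03 ] 0.0
row [ 0.006  0.263 -0.163  0.003 -0.002  0.002] rows needed 1.2363722535138033 0.03638055766826623
```

Request:
apply_moves --pt "0 -0.014 0.008 0 0 0" --pt "0 -0.028 0.016 0 0 0.0"

```text
clock: 12.8
tcp_pos: [0.572, 0.0198, 0.014]
orientation: [-2.622, 0.098, -0.032]
contact_force: [0.3, -1.7, 0.3]
grip_width: -0.0003
gripper_force: 1.0
```

Request:
apply_moves --pt "0 -0.008 0.005 0 0 0" --pt "0 -0.016 0.01 0 0 0.0"

```text
clock: 13.05
tcp_pos: [0.5725, 0.0205, 0.0135]
orientation: [-2.626, 0.102, -0.034]
contact_force: [-5.3, -17.0, 7.1]
grip_width: -0.0
gripper_force: 0.0
```

The force jumped to 17 N, so the drawer is at its stop. I hold briefly, then retract.

Request:
apply_moves --pt "0 0 0 0 0 0" --pt "0 0 0 0 0 0.0" --pt "0 0.12 -0.07 0 0 0.0" --pt "0 0.3 -0.25 0 0 0.0" --pt "0 0.3 -0.45 -0.0 0 0.0" --claw 0.6

```text
clock: 13.68
tcp_pos: [0.5611, -0.099, 0.0732]
orientation: [-2.622, 0.104, -0.027]
contact_force: [0.9, 0.1, -0.0]
grip_width: 0.0512
gripper_force: 0.0
```

```bash
sed -i 's/PSI=1.495/PSI=1.51/' t.py; python3 t.py .565 -.09 .16 30; python3 fit.py | grep -v corner
```

```text
13.675 [ 0.561 -0.099  0.073] 60.32983875360242 [ 0.46   0.579 -0.121  1.827 -0.534  0.962 -0.937] [ 0.941  0.13  -0.014] 0.0
row [ 0.013 -0.204 -0.283  0.337 -0.008 -0.008] rows needed 1.3975356797287197 2.836230214630991
[0.5788 0.1524 1.5292 0.0028]
sceneknob_left [146.9144 -38.8189]
sceneknob_right [-2.5496  1.4314]
scenelid_hinge [-0.4398 -2.221 ]
scenelid_cg [0.2072 0.0777]
topknob_left [ 1.7333 -0.6473]
topknob_right [-1.7043  1.0086]
toplid_handle [1.075  1.4161]
toplid_cg [ 1.8744 -0.2894]
knob_left [ 0.4568 -0.0135  0.031 ]
knob_right [ 0.6866 -0.0231  0.031 ]
lid_hinge [0.5831 0.2563 0.097 ]
lid_handle [0.5729 0.0125 0.119 ]
lid_cg [0.5782 0.1384 0.124 ]
```

Request:
apply_moves --pt "0.01 -0.1 -0.14 0.11 0 0" --pt "0.01 -0.2 -0.28 0.22 0 0.0" --pt "0.01 -0.2 -0.28 0.337 0 0.0" --pt "0.01 -0.2 -0.28 0.337 0 0.0" --pt "0.01 -0.2 -0.28 0.337 0 0.0"

```text
clock: 14.9
tcp_pos: [0.5659, -0.0861, 0.1604]
orientation: [-2.094, 0.075, -0.049]
contact_force: [0.2, 0.0, -0.4]
grip_width: 0.0512
gripper_force: 0.0
```

```bash
cat > w.py <<'E'
from h import *
import sys
f=r.grab_frame('wrist'); save(f,sys.argv[1])
for k,z in dict(lid_hinge=.097,lid_handle=.119,lid_cg=.124).items():
    for d in r.landmark_of(f,k)[:2]: print(k,d['conf'],d['point'],atz(f,d['point'],z))
E
python3 w.py w2; python3 t.py .57 -.01 .13 30
```

```text
lid_handle 0.65 [304.8, 228.7] [0.57090024 0.00944647 0.119     ]
lid_cg 0.59 [243.7, 200.5] [0.58254658 0.1267206  0.124     ]
15.1 [ 0.566 -0.086  0.162] 30.091038648859122 [ 0.711  0.728 -0.241  1.681 -0.778  1.374 -0.733] [-0.856 -0.175  0.109] 0.0
row [-0.008 -0.042  0.326  0.001 -0.009  0.   ] rows needed 1.314527443529539 0.07323757721493386
```

View pics/w2.png

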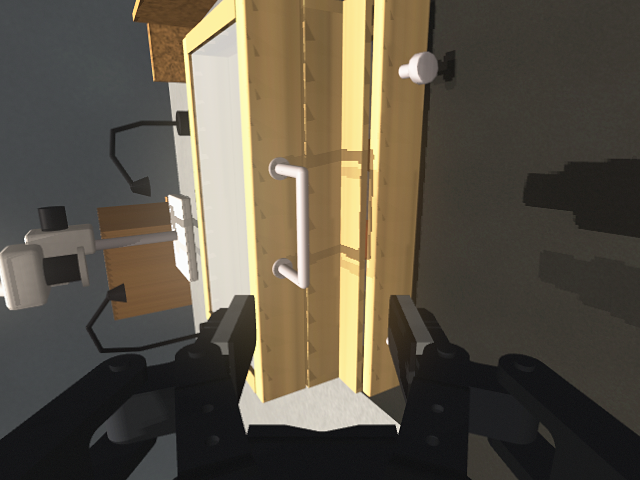

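The bar shows at column 304, rows 165–288, parallel to the pads, and the drawer is home. Next I move in for the grasp.

```bash
python3 t.py .571 .027 .1095 30
```

```text
15.1 [ 0.566 -0.086  0.162] 30.091038648859122 [ 0.711  0.728 -0.241  1.681 -0.778  1.374 -0.733] [-0.856 -0.175  0.109] 0.0
row [-0.015 -0.046  0.495  0.001 -0.009  0.   ] rows needed 1.9887047343797428 0.07323757721493386
```

Request:
apply_moves --pt "-0.007 -0.046 0.1 0 0 0" --pt "-0.015 -0.046 0.25 0 0 0.0" --pt "-0.015 -0.046 0.4 0 0 0.0" --pt "-0.015 -0.046 0.495 0 0 0.0" --pt "-0.015 -0.046 0.495 0 0 0.0"

```text
clock: 15.72
tcp_pos: [0.5699, 0.0285, 0.1089]
orientation: [-2.092, 0.072, -0.047]
contact_force: [0.7, -1.0, 0.3]
grip_width: 0.051
gripper_force: 0.0
```

```bash
python3 t.py .571 .027 .1095 30; python3 w.py w3
```

```text
15.725 [0.57  0.028 0.109] 29.937064147778013 [ 0.612  0.752 -0.312  1.829 -0.878  1.152 -0.682] [ 0.736 -0.95   0.279] 0.0
row [ 0.005  0.001 -0.006 -0.001 -0.007 -0.001] rows needed 0.03085429556402654 0.05847752042524334
lid_handle 0.6 [319.6, 291.4] [0.5695754  0.01231037 0.119     ]
lid_cg 0.92 [225.4, 227.1] [0.58138283 0.13182085 0.124     ]
```

View pics/w3.png

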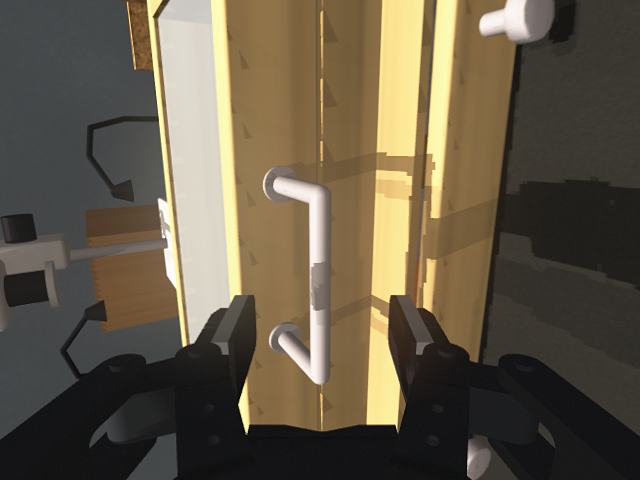

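The bar sits midway between the pads, at column 320. I close the gripper.

Request:
apply_moves --pt "0 0 0 0 0 0" --pt "0 0 0 0 0 0.0" --pt "0 0 0 0 0 0.0" --pt "0 0 0 0 0 0.0" --pt "0 0 0 0 0 0" --claw 0 --newtons 60

```text
clock: 16.55
tcp_pos: [0.5706, 0.0258, 0.1081]
orientation: [-2.093, 0.076, -0.05]
contact_force: [-0.0, -0.6, -0.1]
grip_width: 0.0002
gripper_force: 0.0
```

Run:
```python
from h import *
f=r.grab_frame('wrist');o=r.get_obs();p=o['tcp_pos'];A=R.from_rotvec(o['orientation']).as_matrix()
print(proj(f,[p,p-A[:,2]*.019,[.5696,.0115,.119]]))
a=f['pixels'][150:450,170:490,::-1]
g=r.grab_frame('scene');print(proj(g,[p,p-A[:,2]*.019,[.5696,.0115,.119]]))
b=cv2.resize(g['pixels'][190:290,260:380,::-1],(480,400),interpolation=2)
cv2.imwrite('pics/c4.png',np.hstack([cv2.resize(a,(320,400))[:,:],b]))
```

```text
[[321.1351936  277.23257479]
 [321.07142962 293.13670346]
 [315.95300732 291.87593207]]
[[320.01133935 236.53515569]
 [313.83628096 231.75574942]
 [314.62994081 231.49541607]]
```

View pics/c4.png

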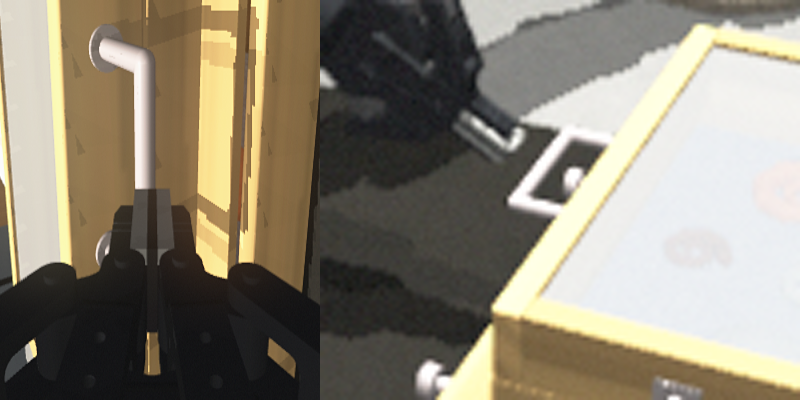

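Run:
```python
from h import *
np.set_printoptions(precision=1,suppress=True)
o=r.get_obs();p=o['tcp_pos'];A=R.from_rotvec(o['orientation']).as_matrix()
F={c:r.grab_frame(c) for c in ['wrist','scene','top']}
for s in [0,.02,.03,.04,.05]:
    print(s,[proj(F[c],[p-A[:,2]*s,p-A[:,2]*s+.011*A[:,0]]).ravel() for c in F])
a=cv2.resize(F['scene']['pixels'][205:265,280:350,::-1],(466,400),interpolation=1)
b=cv2.resize(F['top']['pixels'][225:285,300:350,::-1],(333,400),interpolation=1)
cv2.imwrite('pics/c5.png',np.hstack([a,b]))
```

```text
0 [array([321.1, 277.2, 321.1, 255.4]), array([320. , 236.5, 318.3, 238.8]), array([320.4, 251.4, 321.1, 246.6])]
0.02 [array([321. , 294.1, 321. , 270.1]), array([313.5, 231.5, 311.7, 233.7]), array([328.2, 251.3, 328.8, 246.5])]
0.03 [array([321. , 304. , 321. , 278.7]), array([310.3, 229. , 308.4, 231.2]), array([332.1, 251.2, 332.7, 246.4])]
0.04 [array([320.9, 315.1, 320.9, 288.5]), array([307. , 226.5, 305.2, 228.7]), array([336.1, 251.2, 336.7, 246.4])]
0.05 [array([320.9, 327.8, 320.9, 299.6]), array([303.8, 224. , 301.9, 226.1]), array([340.1, 251.2, 340.7, 246.3])]
```

View pics/c5.png

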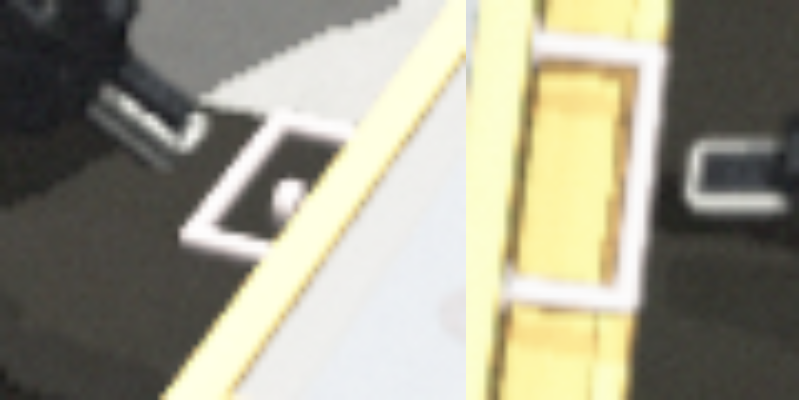

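All three views put the real fingertips about 40 mm short of the reported TCP along the tool axis. That also explains the "poke-through" earlier. I open, advance about 37 mm along tool z, and close.

Request:
apply_moves --pt "0 0 0 0 0 0" --pt "0 0 0 0 0 0.0" --pt "0 0 0 0 0 0.0" --pt "0 0 0 0 0 0.0" --claw 0.55

```text
clock: 17.3
tcp_pos: [0.5706, 0.0258, 0.1082]
orientation: [-2.093, 0.076, -0.05]
contact_force: [-0.2, 0.4, 1.2]
grip_width: 0.0469
gripper_force: 0.0
```

Request:
apply_moves --pt "0.0 0 0.05 0 0 0" --pt "0.0 0 0.1 0 0 0.0" --pt "0.0 0 0.148 0 0 0.0" --pt "0.0 0 0.148 0 0 0.0" --pt "0.0 0 0.148 0 0 0"

```text
clock: 17.92
tcp_pos: [0.5732, 0.0576, 0.0896]
orientation: [-2.093, 0.076, -0.05]
contact_force: [-0.7, 0.3, 0.2]
grip_width: 0.0473
gripper_force: 0.0
```

Request:
apply_moves --pt "0 0 0 0 0 0" --pt "0 0 0 0 0 0.0" --pt "0 0 0 0 0 0.0" --pt "0 0 0 0 0 0.0" --pt "0 0 0 0 0 0" --claw 0

```text
clock: 18.55
tcp_pos: [0.5735, 0.0589, 0.0928]
orientation: [-2.088, 0.073, -0.051]
contact_force: [-3.2, -0.6, 12.5]
grip_width: 0.0067
gripper_force: 58.6
```

```bash
python3 -c "
import numpy as np
y,z=-.1033,.168
for d in (3,6,9,12,15):
    a=-np.radians(d); print(d,round((y-(y*np.cos(a)-z*np.sin(a)))/.25,3),round((z-(y*np.sin(a)+z*np.cos(a)))/.25,3),round(-d/90,4))"
```

```text
3 -0.036 -0.021 -0.0333
6 -0.073 -0.04 -0.0667
9 -0.11 -0.056 -0.1
12 -0.149 -0.071 -0.1333
15 -0.188 -0.084 -0.1667
```

Request:
apply_moves --pt "0 -0.036 -0.021 -0.0333 0 0" --pt "0 -0.073 -0.04 -0.0667 0 0" --pt "0 -0.11 -0.056 -0.1 0 0" --pt "0 -0.149 -0.071 -0.1333 0 0" --pt "0 -0.188 -0.084 -0.1667 0 0"

```text
clock: 19.18
tcp_pos: [0.5737, 0.0632, 0.1411]
orientation: [-2.357, 0.087, -0.043]
contact_force: [3.2, 4.0, -5.6]
grip_width: 0.0063
gripper_force: 60.1
```

```bash
cat > lid.py <<'E'
from h import *
np.set_printoptions(precision=4,suppress=True)
o=r.get_obs();p=o['tcp_pos'];A=R.from_rotvec(o['orientation']).as_matrix()
G=p-A[:,2]*.054; xc=np.array([np.cos(1.51),np.sin(1.51),0]); v=G-[.585,.255,.097]
print(o['clock'],'G',G,'radius',np.hypot(v@xc,v[2]),'phi',np.arctan2(v[2],-v@xc)-.0899,'theta',np.degrees(np.arctan2(-A[2,2],A[:,2]@xc)),'F',o['contact_force'],o['gripper_force'],o['joints'])
E
python3 lid.py
```

```text
19.175 G [0.5707 0.0252 0.1793] radius 0.2444827190816681 phi 0.2535886650702706 theta 45.09318717694671 F [ 3.2443  3.9875 -5.6131] 60.12060105800629 [ 0.4317  0.5406 -0.2632  1.8835 -0.7874  1.0087 -0.9187]
```

Radius 0.2445 and φ ≈ 0.25 match a clean lift, with forces consistent with the lid's weight. I continue the same arc.

Request:
apply_moves --pt "0 -0.036 -0.021 -0.0333 0 0" --pt "0 -0.073 -0.04 -0.0667 0 0" --pt "0 -0.11 -0.056 -0.1 0 0" --pt "0 -0.149 -0.071 -0.1333 0 0" --pt "0 -0.188 -0.084 -0.1667 0 0"

```text
clock: 19.8
tcp_pos: [0.5748, 0.0808, 0.1892]
orientation: [-2.619, 0.098, -0.033]
contact_force: [2.9, -0.2, -4.0]
grip_width: 0.0067
gripper_force: 60.4
```

Request:
apply_moves --pt "0 -0.036 -0.021 -0.0333 0 0" --pt "0 -0.073 -0.04 -0.0667 0 0" --pt "0 -0.11 -0.056 -0.1 0 0" --pt "0 -0.149 -0.071 -0.1333 0 0" --pt "0 -0.188 -0.084 -0.1667 0 0"

```text
clock: 20.42
tcp_pos: [0.5766, 0.1101, 0.2312]
orientation: [-2.881, 0.109, -0.021]
contact_force: [-0.1, -2.4, -1.3]
grip_width: 0.0067
gripper_force: 61.0
```

```bash
python3 lid.py
```

```text
20.425 G [0.5753 0.0963 0.2834] radius 0.24496261938056835 phi 0.7745634599855971 theta 75.1710618878134 F [-0.0993 -2.3879 -1.295 ] 61.034417152404785 [-0.0295  0.284  -0.1354  1.7799 -0.2491  1.0283 -1.6814]
```

Request:
apply_moves --pt "0 -0.036 -0.021 -0.0333 0 0" --pt "0 -0.073 -0.04 -0.0667 0 0" --pt "0 -0.11 -0.056 -0.1 0 0" --pt "0 -0.149 -0.071 -0.1333 0 0" --pt "0 -0.188 -0.084 -0.1667 0 0"

```text
clock: 21.05
tcp_pos: [0.5791, 0.1496, 0.2646]
orientation: [3.136, -0.12, 0.006]
contact_force: [-3.7, -2.6, 5.8]
grip_width: 0.0065
gripper_force: 61.6
```

```bash
python3 lid.py
```

```text
21.05 G [0.5788 0.1499 0.3186] radius 0.24535457896842408 phi 1.0371850566500451 theta 90.19944426541043 F [-3.7276 -2.599   5.7628] 61.59993052482605 [-0.2672  0.2961 -0.1175  1.6568  0.0422  1.1887 -2.0429]
```

Request:
apply_moves --pt "0 -0.036 -0.021 -0.0333 0 0" --pt "0 -0.073 -0.04 -0.0667 0 0" --pt "0 -0.11 -0.056 -0.1 0 0" --pt "0 -0.149 -0.071 -0.1333 0 0" --pt "0 -0.188 -0.084 -0.1667 0 0"

```text
clock: 21.68
tcp_pos: [0.5821, 0.1978, 0.2869]
orientation: [2.876, -0.11, -0.008]
contact_force: [-6.8, -1.8, 10.4]
grip_width: 0.0064
gripper_force: 61.9
```

Request:
apply_moves --pt "0 -0.018 -0.01 -0.0167 0 0" --pt "0 -0.036 -0.021 -0.0333 0 0" --pt "0 -0.036 -0.021 -0.0333 0 0" --pt "0 -0.036 -0.021 -0.0333 0 0"

```text
clock: 22.18
tcp_pos: [0.5828, 0.2087, 0.2897]
orientation: [2.826, -0.107, -0.01]
contact_force: [-7.5, -1.7, 13.8]
grip_width: 0.0065
gripper_force: 62.3
```

```bash
python3 lid.py
python3 - <<'E'
from h import *
g=r.grab_frame('scene')
xc=np.array([np.cos(1.51),np.sin(1.51),0]);h=np.array([.585,.255,.097])
for phi in (1.25,1.35,1.45):
    H=lambda a,b:h-xc*(a*np.cos(phi)-b*np.sin(phi))+np.array([0,0,a*np.sin(phi)+b*np.cos(phi)])
    yc=np.array([-xc[1],xc[0],0])
    print(phi,proj(g,[H(.204,.046)-.17*yc,H(.204,-.002)-.17*yc,H(.244,.022)]).round(1).tolist())
for k in ['lid_handle','lid_cg']: print(k,r.landmark_of(g,k)[:1])
for c in ['scene','top']:
    f=r.grab_frame(c)
    for k in ['knob_right','knob_left']:
        for d in r.landmark_of(f,k)[:1]: print(c,k,d['conf'],atz(f,d['point'],.031))
a=g['pixels'][60:360,180:500,::-1]
cv2.imwrite('pics/end.png',cv2.resize(a,(640,600)))
E
```

```text
22.175 G [0.5838 0.2253 0.341 ] radius 0.24584772101833982 phi 1.3598859963261816 theta 107.95787896435469 F [-7.5224 -1.6758 13.7908] 62.26372718811035 [-0.5173  0.4198 -0.1052  1.4635  0.2867  1.4668 -2.3238]
1.25 [[396.6, 217.7], [371.0, 219.7], [400.7, 162.1]]
1.35 [[408.4, 219.6], [381.8, 219.3], [412.6, 162.1]]
1.45 [[420.2, 222.6], [393.0, 219.8], [424.7, 163.3]]
lid_handle [{'point': [414.4, 161.8], 'conf': 0.63}]
lid_cg [{'point': [420.6, 219.6], 'conf': 0.6}]
scene knob_right 0.76 [ 0.67991719 -0.02128025  0.031     ]
scene knob_left 0.86 [0.4508292 0.0033521 0.031    ]
top knob_right 0.78 [ 0.68770269 -0.02498711  0.031     ]
top knob_left 0.74 [ 0.45636293 -0.00223013  0.031     ]
```

View pics/end.png

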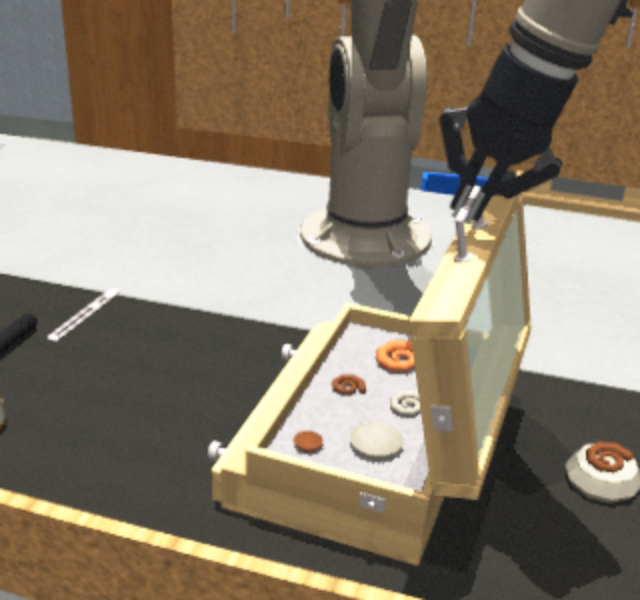

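The lid stands at about 1.36 rad: the handle is seen at (414,162), against (412.6,162) predicted for 1.35. It is gripped and at rest, and the drawer is shut. I'm handing in.

```bash
python3 lid.py; python3 -c "
from bench import r
print(r.hand_in())"
```

```text
22.625 G [0.5838 0.2251 0.341 ] radius 0.24581320334275067 phi 1.3587953355197728 theta 107.95821276686661 F [-6.4701 -0.8511 13.0147] 62.25361526012421 [-0.517   0.4197 -0.1051  1.4638  0.2867  1.4666 -2.3238]
the job is handed in; nothing more can be done
None
```

I pushed the drawer to its stop and raised the lid to about 1.36 rad (balance point 1.35), where the arm holds it still in a 62 N grip; the job is handed in at 22.6 s, and no verdict came back.

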